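# Set the round tube stubs in their base plates for tacking

## Robot

A 6-joint arm with a two-finger parallel gripper is mounted at the origin on the work surface. World frame = base frame: x ahead of the robot, y to its left, z up, the work surface at z = 0. Lengths are in mm, angles in rad, forces in N, time in s.
With the tool pointing down it reaches from about 350 to 975 mm from the base axis. Payload 7.1 kg.
Tool frame: the origin (TCP) lies at the very end of the fingers, on their centre line; the grasp point (between the pads) lies 19 mm behind it; x points along the fingers, y is the direction in which the jaws open and shut, and the axes are right-handed (so a half turn about x gives the same grasp; the last joint's range is limited). The gripper opens to 88 mm and grips with 3 to 60 N. Pads are 20 mm wide; open, the fingers measure 115 mm over their backs; the gripper's body (75 mm by 178 mm) begins 61 mm behind the grasp point.
Start: joints at [-0.019, 0.423, 1.63, -0, 1.089, -0.019], TCP at [624.984, 0.026, 222.675] pointing down, gripper open.
Joint ranges: [-3, 3], [-0.9, 2.11], [0.09, 2.58], [-1.31, 4.45], [0.11, 2.69], [-2.54, 2.54]. Speed limits (rad/s): [2.39, 2.39, 3.01, 3.14, 3.14, 3.14].

## Interface

Orientations are given as a rotation vector (axis times angle).
In Python, from workcell import ctrl gives the robot as it stands. The module is installed in compiled form; this text tells all that it offers.
- The arm moves only by the tool carry_out, never from a script. Its argument "commands" is a list of rows, each a list of 6 numbers: the shift along the tool's x, y, z in m, then the turn, a rotation vector about the tool's x, y, z in degrees. In form: [[tx, ty, tz, rx, ry, rz], ...]. A call has 1 to 8 rows; each row shifts and turns the pose as measured when the row begins, along the tool's axes as they then stand; what a row does not reach is not made up. A row lasts 1/8 s, in which the tool goes at most 62.5 mm and 10.7 degrees, less where a joint would pass 70% of its speed; a pose out of reach is approached as far as the arm can. A call with a gripper value outside its range is refused whole. "grip" is the closure, from 0 (fully open) to 1 (shut), set as the call begins (left out, the last holds). The fingers move at their own pace and stop on an object; the grip force is fixed at half the most. Time passes only in rows, so rows that do not move let the fingers close. It gives the time, the measured TCP pose, the force and the opening at its end, in the units of the state.
- ctrl.get_obs(): the state, without advancing time (a new reading comes with each control period).
- ctrl.get_image(name): name is "scene" or "side" or "wrist"; returns a dict with "pixels" (400x640x3 uint8, blue, green, red), "intrinsics" (3x3 intrinsics, pixels), "rvec" (rotation vector, rad) and "tvec" (3), from world to camera coordinates, as OpenCV has them. Camera axes: x right, y down, z forward; pixel columns grow to the right and rows downward; lengths in mm; the calibration is good to about 2 mm. A picture is of the moment at which its call begins. There is no depth.
- ctrl.close_job(): hands the job in, once; it reports no verdict.
The state is a dict: "t": time; "qpos": joint angles; "qvel": joint speeds; "joint_torque": joint torques, N m; "ee_pos": TCP position; "orientation": TCP orientation; "ft_force": force on the tool from outside, world axes, zero at the start; "moment": the same for the moment, N m; "width": finger opening in mm.
Only numpy, scipy, OpenCV 4.12 (cv2) and the standard library are available. Lean on these libraries where they do the work, as an engineer would, in place of code of your own. Each camera call takes 0.05 s, during which the arm holds its last target. There are 200 camera calls.

## Task

Get the post bases ready for tack welding: pick out the four round tube stubs and stand each one upright on the base plate whose ring is made for its size (smallest tube in the smallest ring, and so on up to the largest), fully down inside the ring on the plate. Set them down without dropping or toppling any, leave the square stubs standing where they are, and let go of everything.

Things in the scene. Friction and masses are not known exactly. Their poses are not given: they have to be found in the camera images.
- tube24_center (a point): loose stub of round galvanised steel tube, 24 mm outside diameter, 16 mm bore, 80 mm tall, standing upright on the bench, open at both ends; this point is on its axis at half height (40 mm above its underside), z along the axis
- tube38_center (a point): loose stub of round galvanised steel tube, 38 mm outside diameter, 30 mm bore, 80 mm tall, standing upright on the bench, open at both ends; this point is on its axis at half height (40 mm above its underside), z along the axis
- tube52_center (a point): loose stub of round galvanised steel tube, 52 mm outside diameter, 44 mm bore, 80 mm tall, standing upright on the bench, open at both ends; this point is on its axis at half height (40 mm above its underside), z along the axis
- tube66_center (a point): loose stub of round galvanised steel tube, 66 mm outside diameter, 58 mm bore, 80 mm tall, standing upright on the bench, open at both ends; this point is on its axis at half height (40 mm above its underside), z along the axis
- plate24_seat (a point): base plate for the 24 mm tube, fixed to the bench: square steel plate 110 x 110 x 8 mm with a bolt hole at each corner and a dark locating ring around its middle, 42 mm inside and 52 mm outside diameter, standing 14 mm above the plate (22 mm above the bench); this point is the centre of the ring on the plate's top face (8 mm above the bench), z up
- plate38_seat (a point): base plate for the 38 mm tube, fixed to the bench: square steel plate 110 x 110 x 8 mm with a bolt hole at each corner and a dark locating ring around its middle, 56 mm inside and 66 mm outside diameter, standing 14 mm above the plate (22 mm above the bench); this point is the centre of the ring on the plate's top face (8 mm above the bench), z up
- plate52_seat (a point): base plate for the 52 mm tube, fixed to the bench: square steel plate 110 x 110 x 8 mm with a bolt hole at each corner and a dark locating ring around its middle, 70 mm inside and 80 mm outside diameter, standing 14 mm above the plate (22 mm above the bench); this point is the centre of the ring on the plate's top face (8 mm above the bench), z up
- plate66_seat (a point): base plate for the 66 mm tube, fixed to the bench: square steel plate 110 x 110 x 8 mm with a bolt hole at each corner and a dark locating ring around its middle, 84 mm inside and 94 mm outside diameter, standing 14 mm above the plate (22 mm above the bench); this point is the centre of the ring on the plate's top face (8 mm above the bench), z up
- square30_center (a point): loose stub of square hollow steel section, 30 x 30 mm, 80 mm tall, standing upright, not part of the job; this point is its centre at half height (40 mm above its underside)
- square50_center (a point): loose stub of square hollow steel section, 50 x 50 mm, 80 mm tall, standing upright, not part of the job; this point is its centre at half height (40 mm above its underside)
Things that resemble listed ones, but are neither listed nor needed, are in the scene too. Leave any orange or purple look-alike of the part that bears square30_center alone. What is shaped like the part that bears plate24_seat but pink or yellow is not meant.

How it is judged:
By the outcome, as a careful person would: the job done as asked, in the order asked, and still so for the second after the job is handed in, with the robot touching nothing.
It also fails if it takes over 106 s, if anything falls off the work surface, if the arm or the gripper's body presses on something with over 40 N, if the wrist force passes 120 N, or if a joint passes its speed limit or range.

## Working session

There is one attempt and no reset: what is moved stays moved. The work goes in short steps, Python scripts to look and compute and a tool call to move; the robot and the scene stay as the last step left them, time stands still between calls to the robot, and variables do not carry over. Pictures are saved under pics/ and viewed, about 12 in all and at most 16, crops included, and the job is handed in when it is done.

Besides the shell and the picture viewer there is one more tool, called in YAML: its name, and indented under it one key for each argument. carry_out: Moves the arm, as the interface text tells. Its arguments: {"type":"object","properties":{"commands":{"type":"array"},"grip":{"type":"number"}},"required":["commands"]}

```bash
mkdir -p pics; cat > h.py <<'E'
import cv2, numpy as np
from workcell import ctrl
def img(n,save=None):
    d=ctrl.get_image(n)
    if save: cv2.imwrite('pics/'+save,d['pixels'])
    np.savez(n+'.npz',**d)
    return d
def ray(d,uv,z):
    K=np.array(d['intrinsics']);R=cv2.Rodrigues(np.array(d['rvec'],float))[0];t=np.array(d['tvec'],float).ravel()
    c=-R.T@t; v=R.T@np.linalg.solve(K,np.array([uv[0],uv[1],1.]))
    return c+v*(z-c[2])/v[2]
def proj(d,p):
    return cv2.projectPoints(np.array(p,float).reshape(-1,3),np.array(d['rvec'],float),np.array(d['tvec'],float),np.array(d['intrinsics'],float),None)[0].reshape(-1,2)
E
python3 - <<'E'
from h import *
a=[]
for n in ['scene','side','wrist']:
    d=img(n,n+'0.png'); R=cv2.Rodrigues(d['rvec'])[0]; print(n,(-R.T@np.ravel(d['tvec'])).round(),d['intrinsics'][0][0]); print(R[2].round(2))
print(ctrl.get_obs())
E
```

```text
scene [1194. -368.  666.] 414.74684338191184
[-0.72  0.34 -0.61]
side [  49. -848.  610.] 408.63284413666014
[ 0.39  0.76 -0.52]
wrist [625.  69. 385.] 276.88002409548795
[-0.   -0.26 -0.97]
{'t': 0.15, 'qpos': array([-1.90057781e-02,  4.23644931e-01,  1.63051333e+00,  6.89756681e-06,
        1.08859479e+00, -1.90228155e-02]), 'qvel': array([ 0.00061332, -0.00263828, -0.0028137 , -0.00155261,  0.00041732,
        0.00222545]), 'joint_torque': array([ 9.52650989e-04, -5.44981134e+01, -2.73919362e+01,  6.45430083e-02,
        2.04369903e-02, -3.19723256e-05]), 'ee_pos': array([6.24566390e+02, 3.22425167e-02, 2.22093430e+02]), 'orientation': array([ 1.20866143,  1.2100811 , -1.2100303 ]), 'ft_force': array([-0.92599661,  0.00169745,  0.4646033 ]), 'moment': array([-0.01003191,  0.0093946 ,  0.00552447]), 'width': 87.83229359152548}
```

View pics/scene0.png

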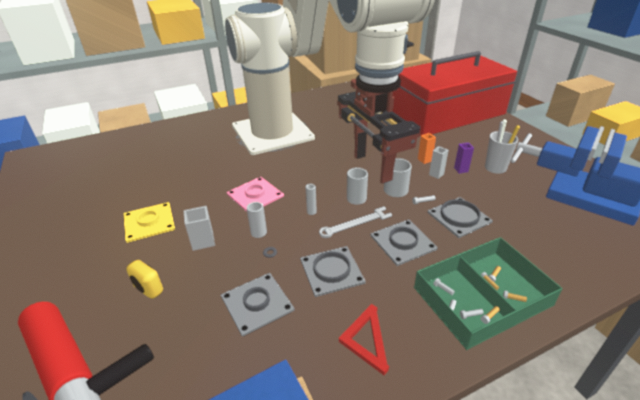

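View pics/side0.png

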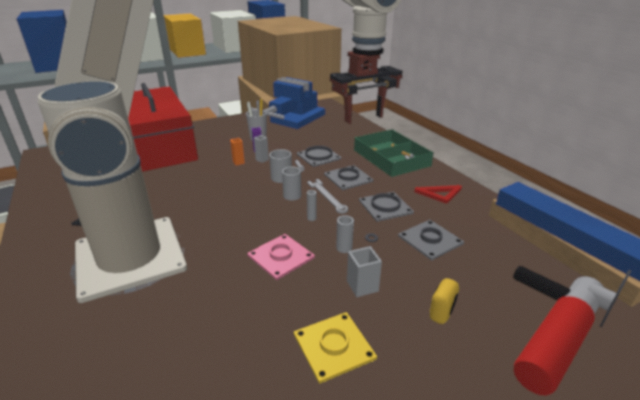

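The scene view shows round tubes near (311,199), (257,220), (357,186) and (398,177), and squares at (199,228) and (439,163). The grey plates are at (257,300), (331,268), (404,239) and (461,214). The pink and yellow plates and the orange and purple stubs are decoys.

```bash
cat > m.py <<'E'
from h import *
def load(n):
    return dict(np.load(n+'.npz'))
def objs(n,box):
    d=load(n); im=d['pixels']; hsv=cv2.cvtColor(im,cv2.COLOR_BGR2HSV)
    b,g,r=[im[...,i].astype(int) for i in range(3)]
    m=((b-r>-12)&(hsv[...,1]<60)&(hsv[...,2]>50)).astype(np.uint8)*255
    x0,y0,x1,y1=box; k=np.zeros_like(m); k[y0:y1,x0:x1]=m[y0:y1,x0:x1]
    nn,lab,st,ce=cv2.connectedComponentsWithStats(k,connectivity=4)
    for i in range(1,nn):
        x,y,w,h,a=st[i]
        if a<60: continue
        ys,xs=np.where(lab==i); t=ys.argmin(); bt=ys.argmax()
        tx=xs[ys==ys.min()].mean(); bx=xs[ys==ys.max()].mean()
        P1=ray(d,(tx,y-.5),80)[:2]; P2=ray(d,(bx,y+h-.5),0)[:2]
        print(n,st[i].tolist(),'tube:',((P1+P2)/2).round(),'2r',np.linalg.norm(P1-P2).round(), end=' ')
        c,_=max([(c,cv2.contourArea(c)) for c in cv2.findContours((lab==i).astype(np.uint8),0,2)[0]],key=lambda q:q[1])
        pl=np.array([ray(d,q[0],8)[:2] for q in c],np.float32); rr=cv2.minAreaRect(pl); print('plate:',np.round(rr[0]),np.round(rr[1]),round(rr[2]))
    return m
if __name__=='__main__':
    m=objs('scene',(100,130,520,340)); m2=objs('side',(200,100,480,310))
    a=load('scene')['pixels'][140:340,180:500]; cv2.imwrite('pics/c1.png',cv2.resize(a,None,fx=2.5,fy=2.5,interpolation=2))
    cv2.imwrite('pics/m.png',np.hstack([cv2.resize(m[130:340,100:520],None,fx=.95,fy=.95),cv2.resize(m2[100:310,200:480],None,fx=1,fy=.95)]))
    R=cv2.Rodrigues(np.array([ 1.20866143,  1.2100811 , -1.2100303 ]))[0]; print(R.round(2))
E
python3 m.py
```

```text
scene [237, 130, 77, 22, 710] tube: [113. -63.] 2r 66.0 plate: [28.  4.] [211. 159.] 90
scene [358, 130, 26, 28, 264] tube: [267. 195.] 2r 35.0 plate: [225. 238.] [ 78. 173.] 48
scene [380, 130, 39, 10, 247] tube: [265. 307.] 2r 84.0 plate: [225. 361.] [125.  60.] 62
scene [485, 130, 35, 43, 1049] tube: [484. 524.] 2r 108.0 plate: [451. 581.] [ 90. 266.] 42
scene [429, 147, 19, 31, 408] tube: [452. 329.] 2r 34.0 plate: [411. 369.] [ 40. 169.] 46
scene [384, 158, 28, 39, 710] tube: [461. 190.] 2r 66.0 plate: [420. 221.] [ 66. 191.] 51
scene [347, 168, 21, 36, 691] tube: [445.  74.] 2r 48.0 plate: [404. 101.] [ 57. 163.] 62
scene [306, 184, 11, 31, 283] tube: [444. -55.] 2r 22.0 plate: [402. -37.] [ 25. 129.] 67
scene [413, 195, 23, 9, 119] tube: [571. 192.] 2r 70.0 plate: [538. 221.] [62. 26.] 73
scene [428, 197, 64, 41, 1439] tube: [663. 224.] 2r 53.0 plate: [631. 261.] [118. 120.] 4
scene [247, 202, 20, 36, 536] tube: [ 458. -198.] 2r 35.0 plate: [ 416. -189.] [ 40. 135.] 78
scene [184, 206, 31, 44, 984] tube: [ 424. -325.] 2r 65.0 plate: [ 380. -325.] [ 58. 157.] 85
scene [319, 207
[... 1146 characters left out ...]
9.] [123. 137.] 3
side [324, 165, 49, 25, 725] tube: [603.  26.] 2r 26.0 plate: [637.  79.] [117. 122.] 1
side [307, 179, 41, 35, 357] tube: [506. -40.] 2r 82.0 plate: [529.  12.] [196.  43.] 90
side [307, 190, 10, 31, 293] tube: [442. -58.] 2r 23.0 plate: [468.  -9.] [151.  26.] 64
side [359, 192, 55, 30, 1021] tube: [ 604. -149.] 2r 34.0 plate: [ 642. -105.] [123. 114.] 82
side [336, 215, 46, 82, 2030] tube: [ 432. -267.] 2r 179.0 plate: [ 472. -230.] [288.  90.] 72
side [398, 220, 66, 40, 1446] tube: [ 618. -310.] 2r 44.0 plate: [ 653. -275.] [118. 116.] 6
side [365, 233, 13, 9, 81] tube: [ 504. -242.] 2r 73.0 plate: [ 529. -206.] [33. 29.] 57
[[-0.  1.  0.]
 [ 0.  0. -1.]
 [-1. -0. -0.]]
```

View pics/c1.png

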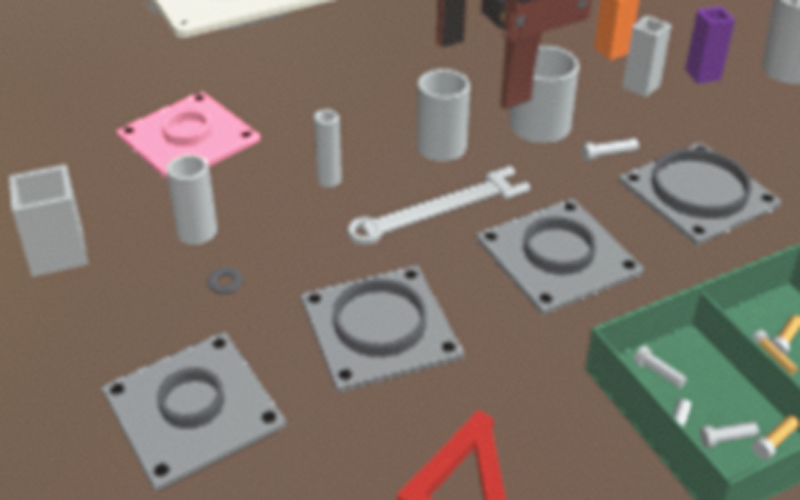

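View pics/m.png

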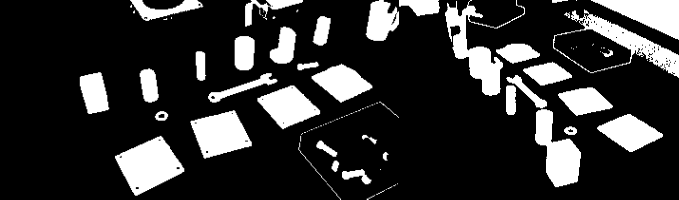

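Ring sizes match the listing. Plates: A (257,300) is the 24 mm one, C (404,239) the 38, B (331,268) the 52 and D (461,214) the 66. Measured tube diameters confirm the four tubes: 22, 35, 48 and 66 mm.

Tool axes: tool x is world −z, tool y is world +x, tool z is world −y. I'm moving above the 24 mm tube to look with the wrist camera.

carry_out:
  commands:
    - [0,-0.045,0.014,0,0,0]
    - [0,-0.045,0.014,0,0,0]
    - [0,-0.045,0.014,0,0,0]
    - [0,-0.045,0.014,0,0,0]
    - [0,0,0,0,0,0]
    - [0,0,0,0,0,0]
  grip: 0

```text
t: 0.9
ee_pos: [439.4, -57.0, 220.7]
orientation: [1.208, 1.211, -1.21]
ft_force: [0.7, -0.0, 0.6]
width: 88.1
```

```bash
cat > w.py <<'E'
from h import *
import sys
def gray(im):
    hsv=cv2.cvtColor(im,cv2.COLOR_BGR2HSV); b,g,r=[im[...,i].astype(int) for i in range(3)]
    return ((b-r>-12)&(hsv[...,1]<60)&(hsv[...,2]>50)).astype(np.uint8)*255
if __name__=='__main__':
    d=img('wrist',sys.argv[1]); o=ctrl.get_obs(); print(o['t'],o['ee_pos'].round(1),o['orientation'].round(3),o['width'].round(1))
    s=img('scene'); cv2.imwrite('pics/s_'+sys.argv[1],s['pixels'])
    for n,P in dict(t24=(444,-55),t38=(458,-198),t52=(445,74),t66=(461,190)).items(): print(n,proj(d,[[*P,80],[*P,0]]).round().tolist())
E
python3 w.py w1.png
```

```text
Traceback (most recent call last):
  File "w.py", line 7, in <module>
    d=img('wrist',sys.argv[1]); o=ctrl.get_obs(); print(o['t'],o['ee_pos'].round(1),o['orientation'].round(3),o['width'].round(1))
                                                                                                              ^^^^^^^^^^^^^^^^
AttributeError: 'float' object has no attribute 'round'
```

View pics/w1.png

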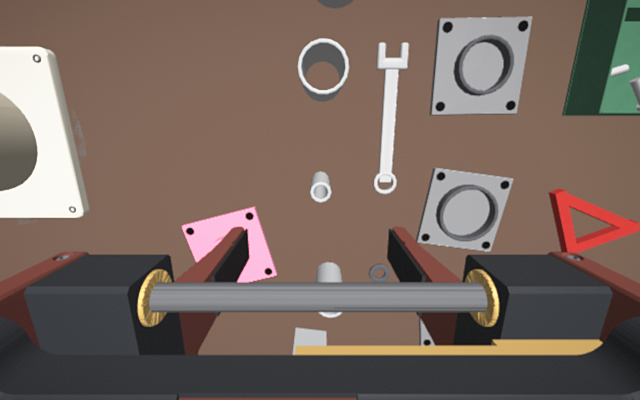

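The wrist view shows the 24 mm tube's rim near (320,190), the 52 mm rim near (323,68), ring C near (484,65) and ring B near (468,212). I'll measure the rims at z=80 and the rings at z=22.

```bash
cat > w2.py <<'E'
from h import *
def rim(d,box,lo=0,hi=256,z=80):
    x0,y0,x1,y1=box; g=cv2.cvtColor(d['pixels'],cv2.COLOR_BGR2GRAY)[y0:y1,x0:x1]
    m=((g>=lo)&(g<hi)).astype(np.uint8)
    n,l,s,_=cv2.connectedComponentsWithStats(m,connectivity=8); i=1+s[1:,4].argmax()
    c=max(cv2.findContours((l==i).astype(np.uint8),0,1)[0],key=cv2.contourArea)
    P=np.array([ray(d,q[0]+(x0,y0),z)[:2] for q in c],np.float32)
    A=np.c_[2*P,np.ones(len(P))]; q=np.linalg.lstsq(A,(P**2).sum(1),rcond=None)[0]
    r=np.sqrt(q[2]+q[0]**2+q[1]**2); print(box,'px',s[i].tolist(),'centre',q[:2].round(1),'dia',(2*r).round(1),'resid',np.std(np.hypot(*(P-q[:2]).T)-r).round(1))
    return q[:2]
E
python3 - <<'E'
from w2 import *
d=dict(np.load('wrist.npz')); g=cv2.cvtColor(d['pixels'],cv2.COLOR_BGR2GRAY)
print(ctrl.get_obs()['ee_pos'])
print('tube24 col',g[165:210:2,320],'plate row',g[212,425:515:3])
for lo in (190,205,220): rim(d,(300,165,345,208),lo); rim(d,(290,30,360,105),lo)
for hi in (100,115,130): rim(d,(446,30,518,100),0,hi,22); rim(d,(432,180,502,245),0,hi,22)
s=dict(np.load('scene.npz'))
for b in [(232,280,282,318),(310,246,355,288),(385,222,423,254),(438,196,484,233)]:
    for hi in (100,115): rim(s,b,0,hi,22)
E
```

```text
[439.25909251 -56.90027706 220.5351349 ]
tube24 col [112 113 111 165 200 200 200 201 211 240 195 201 200 199 199 200 197 231
 227 113 112 112 113] plate row [173 177 176 179  46  84 139 177 177 176 176 176 175 175 177 176 176 175
 175 175 176 160  44  47 110 177 123 110 110 111]
(300, 165, 345, 208) px [11, 7, 20, 30, 313] centre [442.1 -52.4] dia 25.7 resid 2.7
(290, 30, 360, 105) px [8, 8, 51, 56, 513] centre [444.   72.3] dia 49.8 resid 0.3
(300, 165, 345, 208) px [11, 16, 20, 21, 152] centre [442.  -56.2] dia 21.8 resid 0.4
(290, 30, 360, 105) px [8, 9, 51, 54, 446] centre [444.   72.4] dia 49.4 resid 0.3
(300, 165, 345, 208) px [11, 17, 20, 20, 118] centre [442.  -56.4] dia 21.1 resid 0.3
(290, 30, 360, 105) px [9, 9, 49, 54, 386] centre [444.1  72.4] dia 49.0 resid 0.3
(446, 30, 518, 100) px [30, 7, 37, 53, 458] centre [639.5  86.4] dia 52.7 resid 3.2
(432, 180, 502, 245) px [25, 10, 39, 48, 332] centre [644.7 -99.8] dia 66.1 resid 2.9
(446, 30, 518, 100) px [8, 6, 59, 60, 1148] centre [636.1  84.2] dia 66.4 resid 1.1
(432, 180, 502, 245) px [4, 5, 62, 56, 885] centre [641.4 -9
[... 177 characters left out ...]
 81.1 resid 1.3
(232, 280, 282, 318) px [12, 21, 24, 10, 94] centre [ 668.  -273.6] dia 38.8 resid 3.2
(232, 280, 282, 318) px [11, 7, 26, 24, 276] centre [ 661.7 -271.5] dia 53.0 resid 1.6
(310, 246, 355, 288) px [4, 23, 34, 13, 128] centre [ 657.7 -106. ] dia 64.9 resid 3.6
(310, 246, 355, 288) px [0, 0, 40, 37, 532] centre [ 640.5 -102.2] dia 92.5 resid 9.1
(385, 222, 423, 254) px [5, 15, 26, 13, 102] centre [653.2  75.5] dia 49.2 resid 4.2
(385, 222, 423, 254) px [4, 5, 29, 23, 285] centre [647.2  81.7] dia 68.8 resid 2.2
(438, 196, 484, 233) px [6, 3, 36, 18, 160] centre [628.1 265.1] dia 71.5 resid 6.3
(438, 196, 484, 233) px [0, 0, 46, 32, 713] centre [626.5 268.7] dia 121.1 resid 9.1
```

Ring diameters confirm C = plate38 (67 mm) at (637,84) and B = plate52 (80 mm) at (642,−100). A is 53 mm, so plate24, and D is plate66. The 24 mm tube is at (442,−56), so I'm descending on it.

carry_out:
  commands:
    - [0.04,0.003,-0.001,0,0,0]
    - [0.04,0,0,0,0,0]
    - [0.04,0,0,0,0,0]
    - [0.035,0,0,0,0,0]
    - [0.025,0,0,0,0,0]
    - [0.012,0,0,0,0,0]
    - [0,0,0,0,0,0]

```text
t: 1.82
ee_pos: [453.7, -54.6, 22.4]
orientation: [1.208, 1.207, -1.202]
ft_force: [0.3, 0.4, -0.3]
width: 87.5
```

carry_out:
  commands:
    - [-0.002,-0.0115,0.001,0,0,0]
    - [0,0,0,0,0,0]

```text
t: 2.08
ee_pos: [442.5, -55.7, 25.7]
orientation: [1.208, 1.205, -1.2]
ft_force: [-0.2, 1.3, 0.9]
width: 87.8
```

carry_out:
  commands:
    - [0,0,0,0,0,0]
    - [0,0,0,0,0,0]
    - [0,0,0,0,0,0]
    - [0,0,0,0,0,0]
    - [0,0,0,0,0,0]
    - [0,0,0,0,0,0]
    - [0,0,0,0,0,0]
    - [0,0,0,0,0,0]
  grip: 1

```text
t: 3.08
ee_pos: [443.7, -56.0, 27.2]
orientation: [1.209, 1.202, -1.198]
ft_force: [-0.9, -0.1, 0.4]
width: 22.7
```

```bash
cat > o.py <<'E'
from h import *
o=ctrl.get_obs(); R=cv2.Rodrigues(o['orientation'])[0]; R0=np.array([[0,1,0],[0,0,-1],[-1,0,0.]])
print(round(o['t'],2),o['ee_pos'].round(1),'w',round(o['width'],1),'F',o['ft_force'].round(1),'fix deg (tool)',np.degrees(cv2.Rodrigues(R.T@R0)[0].ravel()).round(2))
E
python3 o.py
```

```text
3.08 [443.7 -56.   27.2] w 22.7 F [-0.9 -0.1  0.4] fix deg (tool) [ 0.29  0.1  -0.63]
```

carry_out:
  commands:
    - [-0.02,0,0,0.3,0.1,-0.6]
    - [-0.03,0,0,0,0,0]
    - [0,0,0,0,0,0]

```text
t: 3.45
ee_pos: [442.8, -55.9, 77.6]
orientation: [1.209, 1.211, -1.21]
ft_force: [-0.1, 0.1, -1.1]
width: 22.9
```

carry_out:
  commands:
    - [0,0.025,0.025,0,0,0]
    - [0,0.035,0.035,0,0,0]
    - [0,0.035,0.035,0,0,0]
    - [0,0.035,0.035,0,0,0]
    - [0,0.035,0.035,0,0,0]
    - [0,0.025,0.03,0,0,0]
    - [0,0.01,0.01,0,0,0]
    - [0,0,0,0,0,0]

```text
t: 4.45
ee_pos: [642.3, -264.5, 64.5]
orientation: [1.205, 1.224, -1.216]
ft_force: [-0.3, -0.1, -1.4]
width: 22.6
```

```bash
python3 o.py; python3 -c "
from w2 import *
d=img('wrist','w3.png'); print(proj(d,[[657,-272,22]]))
cv2.imwrite('pics/w3.png',d['pixels'])"
```

```text
4.45 [ 642.3 -264.5   64.5] w 22.6 F [-0.3 -0.1 -1.4] fix deg (tool) [ 0.06 -0.28  0.79]
[[337.13471397 229.11788485]]
```

View pics/w3.png

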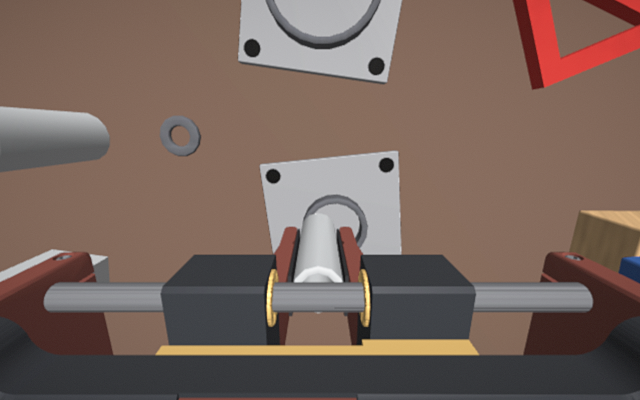

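The tube is held, and ring A is centred near (335,225), with its far arc at row ~194. I'll check its y before lowering.

```bash
python3 -c "
from w2 import *
d=dict(np.load('wrist.npz'))
print(ray(d,(335,194.5),22),ray(d,(260,165),8),ray(d,(397,152),8),ray(d,(304,222),22),ray(d,(366.5,222),22))
im=d['pixels'];g=cv2.cvtColor(im,cv2.COLOR_BGR2GRAY);print(g[186:206,335],g[215,298:375:2])"
```

```text
[ 654.82142073 -244.05412834   22.        ] [ 595.52932854 -223.56242681    8.        ] [ 703.24950477 -213.00459064    8.        ] [ 630.95963331 -266.28231376   22.        ] [ 679.78176152 -265.94064716   22.        ]
[184 182 182 184 182 183 186 186 150  98  96 102 114 127 124 116 106 117
 161 185] [183 183 183 149  95 125 161 180 190 198 203 202 203 201 196 182 182 182
 180 182 180 181 183 182 183 181 181 182 184 166 113 114 122 120 185 181
 182 181 182]
```

carry_out:
  commands:
    - [0,0.0125,0.007,0,-0.3,0.8]
    - [0,0,0,0,0,0]

```text
t: 4.75
ee_pos: [653.6, -269.3, 63.8]
orientation: [1.207, 1.212, -1.208]
ft_force: [1.1, -0.4, -1.3]
width: 22.8
```

```bash
python3 o.py
```

```text
4.75 [ 653.6 -269.3   63.8] w 22.8 F [ 1.1 -0.4 -1.3] fix deg (tool) [ 0.16 -0.04  0.08]
```

carry_out:
  commands:
    - [0.01,0.001,0.002,0,0,0]
    - [0.01,0,0,0,0,0]
    - [0.005,0,0,0,0,0]
    - [0,0,0,0,0,0]

```text
t: 5.25
ee_pos: [653.6, -270.1, 36.7]
orientation: [1.206, 1.214, -1.208]
ft_force: [-0.4, -0.5, -1.0]
width: 22.7
```

```bash
python3 o.py
```

```text
5.25 [ 653.6 -270.1   36.7] w 22.7 F [-0.4 -0.5 -1. ] fix deg (tool) [ 0.22 -0.08  0.17]
```

carry_out:
  commands:
    - [0.001,0,0,0,0,0]
    - [0.001,0,0,0,0,0]

```text
t: 5.5
ee_pos: [653.7, -270.1, 35.2]
orientation: [1.206, 1.214, -1.208]
ft_force: [-3.5, 1.5, 6.4]
width: 22.7
```

carry_out:
  commands:
    - [0.001,0,0,0,0,0]
    - [0.001,0,0,0,0,0]

```text
t: 5.75
ee_pos: [653.7, -270.1, 35.2]
orientation: [1.206, 1.214, -1.208]
ft_force: [-2.5, 1.5, 6.1]
width: 22.8
```

Contact came at the predicted height, so I'm releasing and lifting.

carry_out:
  commands:
    - [0,0,0,0,0,0]
    - [0,0,0,0,0,0]
    - [0,0,0,0,0,0]
    - [0,0,0,0,0,0]
    - [0,0,0,0,0,0]
    - [0,0,0,0,0,0]
  grip: 0

```text
t: 6.5
ee_pos: [654.6, -270.6, 36.0]
orientation: [1.206, 1.212, -1.207]
ft_force: [0.1, 0.1, 0.5]
width: 79.5
```

carry_out:
  commands:
    - [-0.03,0,0,0,0,0]
    - [-0.04,0,0,0,0,0]
    - [-0.04,0,0,0,0,0]
    - [-0.04,0,0,0,0,0]
    - [0,-0.045,-0.01,0,0,0]
    - [0,-0.045,-0.01,0,0,0]
    - [0,-0.045,-0.02,0,0,0]
    - [0,-0.045,-0.02,0,0,0]

```text
t: 7.5
ee_pos: [472.4, -211.0, 190.6]
orientation: [1.207, 1.209, -1.205]
ft_force: [1.0, -0.3, 1.2]
width: 87.8
```

carry_out:
  commands:
    - [0,-0.01,-0.01,0,0,0]
    - [0,0,0,0,0,0]

```text
t: 7.75
ee_pos: [460.0, -199.8, 191.1]
orientation: [1.207, 1.209, -1.206]
ft_force: [0.6, -0.1, 0.5]
width: 87.7
```

```bash
python3 o.py; python3 - <<'E'
from w2 import *
d=img('wrist'); s=img('scene')
p=proj(d,[[458,-198,80],[655,-271,88]]); print(p.round())
g=d['pixels'].copy(); q=p[0].astype(int)
cv2.imwrite('pics/w4.png',np.hstack([cv2.resize(g,(400,250)),cv2.resize(s['pixels'],(400,250))]))
b=(q[0]-30,q[1]-30,q[0]+31,q[1]+31)
for lo in (205,215,225): rim(d,b,lo)
E
```

```text
7.75 [ 460.  -199.8  191.1] w 87.7 F [ 0.6 -0.1  0.5] fix deg (tool) [ 0.21  0.05 -0.1 ]
[[316. 196.]
 [501. 266.]]
(np.int64(285), np.int64(166), np.int64(346), np.int64(227)) px [10, 16, 36, 35, 284] centre [ 454.9 -201.1] dia 35.6 resid 0.4
(np.int64(285), np.int64(166), np.int64(346), np.int64(227)) px [11, 16, 35, 35, 239] centre [ 454.9 -201.2] dia 35.1 resid 0.4
(np.int64(285), np.int64(166), np.int64(346), np.int64(227)) px [11, 17, 35, 34, 187] centre [ 454.8 -201.2] dia 34.6 resid 0.3
```

View pics/w4.png

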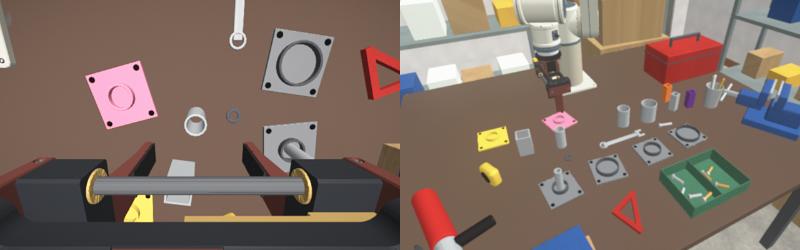

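The 24 mm tube stands in ring A. The 38 mm tube is at (455,−201), and I'm going down on it.

carry_out:
  commands:
    - [0.03,-0.005,0.001,0,0,0]
    - [0.03,0,0,0,0,0]
    - [0.03,0,0,0,0,0]
    - [0.03,0,0,0,0,0]
    - [0.02,0,0,0,0,0]
    - [0.01,0,0,0,0,0]
    - [0,0,0,0,0,0]

```text
t: 8.72
ee_pos: [468.8, -207.7, 35.9]
orientation: [1.207, 1.199, -1.2]
ft_force: [-1.3, -0.3, -0.5]
width: 87.7
```

carry_out:
  commands:
    - [0.004,-0.014,-0.0065,0,0,-0.6]
    - [0,0,0,0,0,0]

```text
t: 8.98
ee_pos: [454.7, -201.2, 32.3]
orientation: [1.202, 1.205, -1.208]
ft_force: [-0.2, 0.6, 0.6]
width: 88.0
```

```bash
python3 o.py
```

```text
8.97 [ 454.7 -201.2   32.3] w 88.0 F [-0.2  0.6  0.6] fix deg (tool) [ 0.23  0.37 -0.09]
```

carry_out:
  commands:
    - [0.001,0,0,0.2,0.4,0]
    - [0,0,0,0,0,0]
    - [0,0,0,0,0,0]
    - [0,0,0,0,0,0]
    - [0,0,0,0,0,0]
    - [0,0,0,0,0,0]
    - [0,0,0,0,0,0]
  grip: 1

```text
t: 9.85
ee_pos: [455.7, -201.7, 32.8]
orientation: [1.211, 1.206, -1.206]
ft_force: [0.4, 0.3, 1.2]
width: 36.1
```

```bash
python3 o.py
```

```text
9.85 [ 455.7 -201.7   32.8] w 36.1 F [0.4 0.3 1.2] fix deg (tool) [ 0.03  0.01 -0.24]
```

carry_out:
  commands:
    - [-0.015,0,0,0,0,0]
    - [-0.02,0,0,0,0,0]
    - [-0.02,0,0,0,0,0]
    - [0,0,0,0,0,0]

```text
t: 10.35
ee_pos: [454.9, -201.4, 90.6]
orientation: [1.211, 1.207, -1.206]
ft_force: [-0.2, -1.0, -2.3]
width: 36.4
```

carry_out:
  commands:
    - [-0.002,0.02,-0.03,0,0,0]
    - [-0.002,0.025,-0.04,0,0,0]
    - [-0.002,0.025,-0.04,0,0,0]
    - [-0.002,0.025,-0.04,0,0,0]
    - [-0.002,0.025,-0.04,0,0,0]
    - [-0.002,0.025,-0.035,0,0,0]
    - [0,0.02,-0.03,0,0,0]
    - [0,0,0,0,0,0]

```text
t: 11.35
ee_pos: [622.0, 61.7, 99.0]
orientation: [1.21, 1.21, -1.212]
ft_force: [0.6, -0.5, -2.6]
width: 36.3
```

```bash
python3 o.py
```

```text
11.35 [622.   61.7  99. ] w 36.3 F [ 0.6 -0.5 -2.6] fix deg (tool) [-0.11 -0.04  0.12]
```

Seating should be at TCP z ≈ 32.8+8 = 41. I'm centring and lowering.

carry_out:
  commands:
    - [0,0.015,-0.022,0,0,0]
    - [0,0,0,0,0,0]
    - [0.02,0,0,0,0,0]
    - [0,0,0,0,0,0]

```text
t: 11.85
ee_pos: [632.3, 81.0, 74.3]
orientation: [1.206, 1.214, -1.219]
ft_force: [-0.2, 0.4, -3.2]
width: 36.4
```

```bash
python3 o.py
```

```text
11.85 [632.3  81.   74.3] w 36.4 F [-0.2  0.4 -3.2] fix deg (tool) [-0.17  0.07  0.58]
```

carry_out:
  commands:
    - [0.005,0.005,-0.003,-0.2,0,0.6]
    - [0.01,0,0,0,0,0]
    - [0,0,0,0,0,0]

```text
t: 12.22
ee_pos: [636.8, 82.9, 57.6]
orientation: [1.208, 1.208, -1.211]
ft_force: [-0.7, -0.7, -2.5]
width: 36.2
```

```bash
python3 o.py
```

```text
12.22 [636.8  82.9  57.6] w 36.2 F [-0.7 -0.7 -2.5] fix deg (tool) [-0.03  0.08  0.02]
```

carry_out:
  commands:
    - [0.006,0,-0.001,0,0,0]
    - [0.006,0,0,0,0,0]
    - [0.002,0,0,0,0,0]
    - [0.001,0,0,0,0,0]

```text
t: 12.72
ee_pos: [637.2, 84.1, 42.0]
orientation: [1.209, 1.208, -1.21]
ft_force: [0.7, -0.2, -2.5]
width: 36.4
```

carry_out:
  commands:
    - [0.001,0,0,0,0,0]
    - [0.001,0,0,0,0,0]

```text
t: 12.98
ee_pos: [637.4, 84.1, 40.8]
orientation: [1.209, 1.208, -1.21]
ft_force: [-5.1, -1.2, 10.7]
width: 36.1
```

carry_out:
  commands:
    - [0,0,0,0,0,0]
    - [0,0,0,0,0,0]
    - [0,0,0,0,0,0]
    - [0,0,0,0,0,0]
    - [0,0,0,0,0,0]
    - [0,0,0,0,0,0]
  grip: 0

```text
t: 13.72
ee_pos: [638.8, 84.2, 42.1]
orientation: [1.211, 1.205, -1.207]
ft_force: [0.4, -1.0, -0.8]
width: 87.4
```

carry_out:
  commands:
    - [-0.03,0,0,0,0,0]
    - [-0.04,0,0,0,0,0]
    - [-0.04,0,0,0,0,0]
    - [-0.04,0,0,0,0,0]
    - [0,-0.045,0.002,0,0,0]
    - [0,-0.045,0.002,0,0,0]
    - [0,-0.045,0.004,0,0,0]
    - [0,-0.045,0.004,0,0,0]

```text
t: 14.72
ee_pos: [456.1, 72.3, 195.9]
orientation: [1.213, 1.204, -1.205]
ft_force: [0.8, -0.3, 0.4]
width: 87.6
```

carry_out:
  commands:
    - [0,-0.01,0.001,0,0,0]
    - [0,0,0,0,0,0]

```text
t: 14.98
ee_pos: [443.7, 71.2, 196.2]
orientation: [1.212, 1.204, -1.205]
ft_force: [1.2, 0.4, -0.4]
width: 87.8
```

```bash
python3 o.py; python3 - <<'E'
from w2 import *
d=img('wrist'); s=img('scene')
p=proj(d,[[444,72,80],[461,190,80]]); print(p.round())
cv2.imwrite('pics/w5.png',np.hstack([cv2.resize(d['pixels'],(400,250)),cv2.resize(s['pixels'],(400,250))]))
for q,w in zip(p.astype(int),(40,50)):
  b=[int(max(v,0)) for v in (q[0]-w,q[1]-w,q[0]+w,q[1]+w)]
  for lo in (210,220): rim(d,b,lo)
E
```

```text
14.97 [443.7  71.2 196.2] w 87.8 F [ 1.2  0.4 -0.4] fix deg (tool) [-0.03  0.03 -0.37]
[[317. 196.]
 [336.  73.]]
[277, 156, 357, 236] px [17, 16, 48, 48, 423] centre [444.2  72.4] dia 49.7 resid 0.4
[277, 156, 357, 236] px [17, 16, 48, 47, 360] centre [444.2  72.5] dia 49.3 resid 0.3
[285, 22, 385, 122] px [14, 18, 69, 75, 673] centre [458.9 185.3] dia 63.5 resid 0.3
[285, 22, 385, 122] px [14, 18, 69, 75, 601] centre [459.  185.4] dia 63.3 resid 0.3
```

View pics/w5.png

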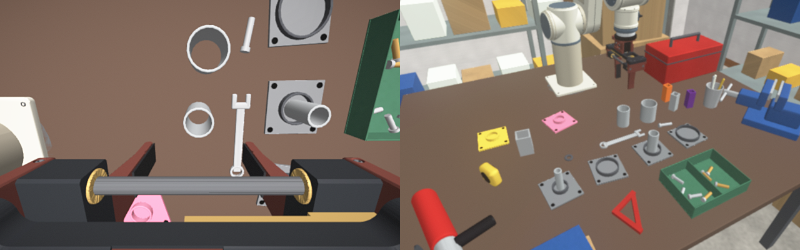

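The 38 mm tube stands in ring C. The 52 mm tube is at (444,72) and the 66 mm at (459,185).

carry_out:
  commands:
    - [0.03,-0.002,-0.001,0,0,-0.4]
    - [0.03,-0.002,0,0,0,0]
    - [0.03,-0.002,0,0,0,0]
    - [0.03,-0.002,0,0,0,0]
    - [0.02,-0.002,0,0,0,0]
    - [0.01,-0.002,0,0,0,0]
    - [0,0,0,0,0,0]

```text
t: 15.95
ee_pos: [445.2, 73.5, 41.2]
orientation: [1.215, 1.203, -1.203]
ft_force: [-1.0, -0.2, -0.3]
width: 87.8
```

```bash
python3 o.py
```

```text
15.95 [445.2  73.5  41.2] w 87.8 F [-1.  -0.2 -0.3] fix deg (tool) [-0.08 -0.04 -0.5 ]
```

carry_out:
  commands:
    - [0.01,-0.001,0.001,0,0,-0.5]
    - [0,0,0,0,0,0]

```text
t: 16.2
ee_pos: [445.8, 72.6, 31.5]
orientation: [1.212, 1.208, -1.208]
ft_force: [1.1, -0.1, 0.2]
width: 87.8
```

carry_out:
  commands:
    - [0,0,0,0,0,0]
    - [0,0,0,0,0,0]
    - [0,0,0,0,0,0]
    - [0,0,0,0,0,0]
    - [0,0,0,0,0,0]
    - [0,0,0,0,0,0]
  grip: 1

```text
t: 16.95
ee_pos: [446.1, 72.7, 32.5]
orientation: [1.213, 1.207, -1.207]
ft_force: [-0.1, 0.1, -0.4]
width: 52.2
```

```bash
python3 o.py
```

```text
16.95 [446.1  72.7  32.5] w 52.2 F [-0.1  0.1 -0.4] fix deg (tool) [-0.09 -0.07 -0.19]
```

carry_out:
  commands:
    - [0,0,0,0,0,0]
    - [0,0,0,0,0,0]
    - [-0.015,0,0,0,0,0]
    - [-0.02,0,0,0,0,0]
    - [-0.02,0,0,0,0,0]
    - [0,0,0,0,0,0]

```text
t: 17.7
ee_pos: [445.3, 72.5, 90.5]
orientation: [1.212, 1.208, -1.208]
ft_force: [0.2, 0.2, -4.0]
width: 51.9
```

carry_out:
  commands:
    - [-0.002,0.02,0.02,0,0,0]
    - [-0.002,0.03,0.025,0,0,0]
    - [-0.002,0.03,0.025,0,0,0]
    - [-0.002,0.03,0.025,0,0,0]
    - [-0.002,0.03,0.025,0,0,0]
    - [-0.002,0.03,0.025,0,0,0]
    - [0,0.02,0.02,0,0,0]
    - [0,0,0,0,0,0]

```text
t: 18.7
ee_pos: [635.9, -97.6, 96.9]
orientation: [1.208, 1.215, -1.213]
ft_force: [0.0, 0.9, -4.3]
width: 51.7
```

```bash
python3 o.py
```

```text
18.7 [635.9 -97.6  96.9] w 51.7 F [ 0.   0.9 -4.3] fix deg (tool) [-0.01 -0.1   0.38]
```

Seat at TCP z ≈ 40.5.

carry_out:
  commands:
    - [0,0.006,0.002,0,0,0.4]
    - [0.02,0,0,0,0,0]
    - [0.01,0,0,0,0,0]
    - [0,0,0,0,0,0]

```text
t: 19.2
ee_pos: [638.5, -97.5, 62.2]
orientation: [1.208, 1.216, -1.211]
ft_force: [0.1, 0.5, -3.2]
width: 51.9
```

```bash
python3 o.py
```

```text
19.2 [638.5 -97.5  62.2] w 51.9 F [ 0.1  0.5 -3.2] fix deg (tool) [ 0.07 -0.18  0.29]
```

carry_out:
  commands:
    - [0.005,0.004,0.003,0,-0.2,0.3]
    - [0.008,0,0,0,0,0]
    - [0.004,0,0,0,0,0]
    - [0,0,0,0,0,0]

```text
t: 19.7
ee_pos: [642.9, -100.4, 44.3]
orientation: [1.208, 1.209, -1.208]
ft_force: [-0.2, -0.2, -3.9]
width: 51.9
```

```bash
python3 o.py
```

```text
19.7 [ 642.9 -100.4   44.3] w 51.9 F [-0.2 -0.2 -3.9] fix deg (tool) [ 0.09  0.04 -0.06]
```

carry_out:
  commands:
    - [0.002,0,0,0,0,0]
    - [0.001,0,0,0,0,0]

```text
t: 19.95
ee_pos: [643.3, -100.5, 41.6]
orientation: [1.208, 1.208, -1.207]
ft_force: [0.3, -0.1, -3.7]
width: 52.4
```

carry_out:
  commands:
    - [0.001,0,0,0,0,0]
    - [0.001,0,0,0,0,0]

```text
t: 20.2
ee_pos: [643.4, -100.6, 40.5]
orientation: [1.208, 1.208, -1.207]
ft_force: [-5.0, 0.6, 10.1]
width: 52.1
```

carry_out:
  commands:
    - [0,0,0,0,0,0]
    - [0,0,0,0,0,0]
    - [0,0,0,0,0,0]
    - [0,0,0,0,0,0]
    - [0,0,0,0,0,0]
    - [0,0,0,0,0,0]
  grip: 0

```text
t: 20.95
ee_pos: [645.1, -100.8, 41.9]
orientation: [1.21, 1.205, -1.205]
ft_force: [-0.0, -0.2, -0.7]
width: 87.9
```

carry_out:
  commands:
    - [-0.03,0,0,0,0,0]
    - [-0.04,0,0,0,0,0]
    - [-0.04,0,0,0,0,0]
    - [-0.04,0,0,0,0,0]
    - [0,-0.045,-0.04,0,0,0]
    - [0,-0.045,-0.04,0,0,0]
    - [0,-0.045,-0.04,0,0,0]
    - [0,-0.03,-0.04,0,0,0]

```text
t: 21.95
ee_pos: [477.0, 60.9, 195.4]
orientation: [1.215, 1.2, -1.206]
ft_force: [0.7, 0.7, 0.3]
width: 87.7
```

carry_out:
  commands:
    - [0,-0.01,-0.04,0,0,0]
    - [0,0,-0.04,0,0,0]
    - [0,0,-0.04,0,0,0]
    - [0,0,0,0,0,0]

```text
t: 22.45
ee_pos: [464.0, 186.3, 196.1]
orientation: [1.214, 1.202, -1.202]
ft_force: [-0.2, -0.1, 0.8]
width: 87.9
```

```bash
python3 o.py; python3 - <<'E'
from w2 import *
d=img('wrist'); s=img('scene')
p=proj(d,[[459,185,80],[628,261,22]]); print(p.round())
cv2.imwrite('pics/w6.png',np.hstack([cv2.resize(d['pixels'],(400,250)),cv2.resize(s['pixels'],(400,250))]))
q=p[0].astype(int); b=[int(max(v,0)) for v in (q[0]-45,q[1]-45,q[0]+45,q[1]+45)]
for lo in (210,220): rim(d,b,lo)
q=p[1].astype(int); b=[int(max(v,0)) for v in (q[0]-44,q[1]-44,q[0]+44,q[1]+44)]
for hi in (115,130): rim(d,b,0,hi,22)
E
```

```text
22.45 [464.  186.3 196.1] w 87.9 F [-0.2 -0.1  0.8] fix deg (tool) [-0.03  0.02 -0.56]
[[312. 198.]
 [456. 123.]]
[266, 153, 356, 243] px [15, 14, 62, 61, 546] centre [459.  185.5] dia 63.8 resid 0.4
[266, 153, 356, 243] px [16, 14, 61, 61, 477] centre [459.1 185.5] dia 63.4 resid 0.4
[411, 79, 499, 167] px [2, 5, 86, 83, 1648] centre [631.3 254.7] dia 99.5 resid 6.7
[411, 79, 499, 167] px [1, 4, 87, 84, 1942] centre [631.7 255.4] dia 100.7 resid 6.6
```

View pics/w6.png

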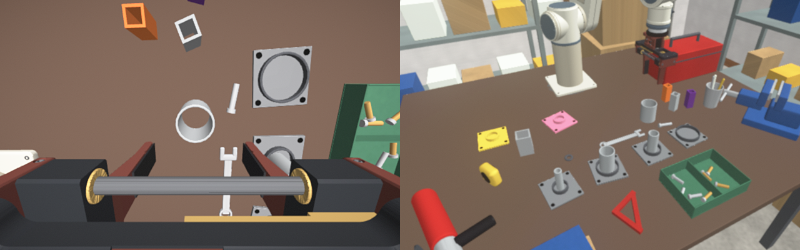

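The 52 mm tube stands in ring B. Ring D is near (453,125), but that fit was contaminated by bolt holes, so I'll use the plate's hole centroids at z=8.

```bash
python3 - <<'E'
from w2 import *
d=dict(np.load('wrist.npz')); g=cv2.cvtColor(d['pixels'],cv2.COLOR_BGR2GRAY)
n,l,s,c=cv2.connectedComponentsWithStats((g[65:185,395:510]<70).astype(np.uint8))
H=[]
for i in range(1,n):
    if s[i,4]>15: p=ray(d,c[i]+(395,65),8)[:2]; H.append(p); print(s[i].tolist(),p.round(1))
m=np.zeros_like(g); cv2.circle(m,(453,125),44,255,-1); d['pixels'][m==0]=180
rim(d,(400,70,505,180),0,115,22); rim(d,(400,70,505,180),0,130,22)
E
```

```text
[91, 13, 10, 10, 69] [669.8 307.7]
[15, 19, 9, 10, 66] [579.7 301.4]
[58, 22, 39, 63, 365] [665.2 272.2]
[18, 31, 18, 63, 149] [588.9 254.4]
[85, 91, 9, 8, 54] [676.  217.4]
[14, 96, 8, 8, 52] [586.1 211.1]
(400, 70, 505, 180) px [13, 14, 85, 81, 1392] centre [626.3 258.8] dia 94.1 resid 2.1
(400, 70, 505, 180) px [12, 13, 86, 82, 1649] centre [626.2 258.9] dia 94.8 resid 1.9
```

carry_out:
  commands:
    - [0.03,-0.006,0.001,0,0,-0.5]
    - [0.03,-0.002,0.001,0,0,0]
    - [0.03,-0.002,0.001,0,0,0]
    - [0,-0.002,0.001,0,0,0]
    - [0,0,0,0,0,0]

```text
t: 23.18
ee_pos: [453.1, 175.1, 105.2]
orientation: [1.215, 1.203, -1.215]
ft_force: [-0.3, 0.4, 0.1]
width: 88.0
```

Ring D is 94 mm at (627,259), and the bolt holes agree. I'm correcting position and descending.

carry_out:
  commands:
    - [0,0.006,-0.0105,0,0,0]
    - [0,0,0,0,0,0]

```text
t: 23.42
ee_pos: [461.4, 186.4, 107.4]
orientation: [1.219, 1.201, -1.212]
ft_force: [0.6, -0.7, 0.2]
width: 87.9
```

```bash
python3 o.py
```

```text
23.43 [461.4 186.4 107.4] w 87.9 F [ 0.6 -0.7  0.2] fix deg (tool) [-0.54 -0.01 -0.32]
```

carry_out:
  commands:
    - [0.02,-0.003,0,-0.5,0,-0.3]
    - [0.02,-0.0015,0,0,0,0]
    - [0.02,-0.0015,0,0,0,0]
    - [0,0,0,0,0,0]

```text
t: 23.92
ee_pos: [458.5, 188.5, 49.0]
orientation: [1.213, 1.207, -1.202]
ft_force: [0.4, -1.3, 0.3]
width: 88.0
```

```bash
python3 o.py
```

```text
23.93 [458.5 188.5  49. ] w 88.0 F [ 0.4 -1.3  0.3] fix deg (tool) [ 0.09 -0.15 -0.39]
```

carry_out:
  commands:
    - [0.016,-0.001,0.003,0,-0.1,-0.4]
    - [0,0,0,0,0,0]

```text
t: 24.18
ee_pos: [458.7, 186.0, 33.4]
orientation: [1.21, 1.21, -1.206]
ft_force: [0.1, 0.1, -0.0]
width: 88.1
```

carry_out:
  commands:
    - [0,0,0,0,0,0]
    - [0,0,0,0,0,0]
    - [0,0,0,0,0,0]
    - [0,0,0,0,0,0]
    - [0,0,0,0,0,0]
    - [0,0,0,0,0,0]
  grip: 1

```text
t: 24.92
ee_pos: [459.3, 186.1, 34.2]
orientation: [1.211, 1.209, -1.205]
ft_force: [0.0, -0.1, -0.4]
width: 64.3
```

```bash
python3 o.py
```

```text
24.93 [459.3 186.1  34.2] w 64.3 F [ 0.  -0.1 -0.4] fix deg (tool) [ 0.11 -0.12 -0.17]
```

carry_out:
  commands:
    - [-0.015,0,0,0,0,0]
    - [-0.02,0,0,0,0,0]
    - [-0.02,0,0,0,0,0]
    - [0,0,0,0,0,0]

```text
t: 25.42
ee_pos: [457.8, 185.5, 91.9]
orientation: [1.209, 1.211, -1.207]
ft_force: [0.8, 0.7, -6.3]
width: 64.4
```

carry_out:
  commands:
    - [-0.002,0.02,-0.01,0,0,0]
    - [-0.002,0.03,-0.013,0,0,0]
    - [-0.002,0.03,-0.013,0,0,0]
    - [-0.002,0.03,-0.013,0,0,0]
    - [-0.002,0.03,-0.013,0,0,0]
    - [0,0.02,-0.01,0,0,0]
    - [0,0,0,0,0,0]

```text
t: 26.3
ee_pos: [616.6, 257.6, 96.0]
orientation: [1.201, 1.215, -1.217]
ft_force: [-0.7, 0.1, -5.6]
width: 64.4
```

```bash
python3 o.py
```

```text
26.3 [616.6 257.6  96. ] w 64.4 F [-0.7  0.1 -5.6] fix deg (tool) [0.1  0.17 0.58]
```

carry_out:
  commands:
    - [0,0.01,-0.002,0,0,0.6]
    - [0.02,0,0,0,0,0]
    - [0.01,0,0,0,0,0]
    - [0,0,0,0,0,0]

```text
t: 26.8
ee_pos: [623.0, 257.8, 61.2]
orientation: [1.201, 1.21, -1.214]
ft_force: [-0.5, -0.2, -4.4]
width: 64.5
```

```bash
python3 o.py
```

```text
26.8 [623.  257.8  61.2] w 64.5 F [-0.5 -0.2 -4.4] fix deg (tool) [0.1  0.32 0.3 ]
```

carry_out:
  commands:
    - [0.004,0.004,-0.001,0,0.3,0.3]
    - [0.006,0,0,0,0,0]
    - [0.003,0,0,0,0,0]
    - [0,0,0,0,0,0]

```text
t: 27.3
ee_pos: [627.3, 258.8, 47.7]
orientation: [1.209, 1.21, -1.207]
ft_force: [0.6, -0.8, -5.4]
width: 64.6
```

```bash
python3 o.py
```

```text
27.3 [627.3 258.8  47.7] w 64.6 F [ 0.6 -0.8 -5.4] fix deg (tool) [ 0.1  -0.01 -0.05]
```

carry_out:
  commands:
    - [0.003,0,0,0,0,0]
    - [0.002,0,0,0,0,0]

```text
t: 27.55
ee_pos: [627.7, 259.0, 43.0]
orientation: [1.209, 1.209, -1.206]
ft_force: [0.2, -0.4, -5.2]
width: 64.5
```

carry_out:
  commands:
    - [0.001,0,0,0,0,0]
    - [0.001,0,0,0,0,0]

```text
t: 27.8
ee_pos: [627.7, 259.0, 42.3]
orientation: [1.209, 1.209, -1.206]
ft_force: [-4.9, -2.7, 8.6]
width: 64.3
```

carry_out:
  commands:
    - [0,0,0,0,0,0]
    - [0,0,0,0,0,0]
    - [0,0,0,0,0,0]
    - [0,0,0,0,0,0]
    - [0,0,0,0,0,0]
    - [0,0,0,0,0,0]
  grip: 0

```text
t: 28.55
ee_pos: [629.8, 259.8, 43.9]
orientation: [1.213, 1.207, -1.202]
ft_force: [-0.2, -0.0, 0.5]
width: 87.7
```

carry_out:
  commands:
    - [-0.03,0,0,0,0,0]
    - [-0.04,0,0,0,0,0]
    - [-0.04,0,0,0,0,0]
    - [-0.04,0,0,0,0,0]
    - [0,-0.04,0.03,0,0,0]
    - [0,-0.04,0.03,0,0,0]
    - [0,-0.03,0.03,0,0,0]
    - [0,0,0,0,0,0]

```text
t: 29.55
ee_pos: [516.0, 167.2, 197.4]
orientation: [1.212, 1.207, -1.201]
ft_force: [0.6, 0.4, 1.1]
width: 87.8
```

```bash
python3 o.py; python3 - <<'E'
from h import *
s=img('scene'); e=img('side')
cv2.imwrite('pics/f1.png',np.vstack([cv2.resize(s['pixels'][140:340,170:510],None,fx=1.75,fy=1.75,interpolation=2)[:350,:595],cv2.resize(e['pixels'][110:270,230:500],(595,245))]))
for n,P in dict(t24=(655,-271),t38=(637,84),t52=(642,-100),t66=(627,259)).items(): print(n,[proj(d,[[*P,88],[*P,8]]).round().tolist() for d in (s,e)])
E
```

```text
29.55 [516.  167.2 197.4] w 87.8 F [0.6 0.4 1.1] fix deg (tool) [ 0.14 -0.13 -0.39]
t24 [[[251.0, 273.0], [256.0, 301.0]], [[435.0, 209.0], [430.0, 237.0]]]
t38 [[[404.0, 212.0], [401.0, 239.0]], [[348.0, 152.0], [347.0, 176.0]]]
t52 [[[330.0, 240.0], [330.0, 267.0]], [[386.0, 179.0], [384.0, 204.0]]]
t66 [[[464.0, 188.0], [458.0, 214.0]], [[318.0, 132.0], [318.0, 154.0]]]
```

View pics/f1.png

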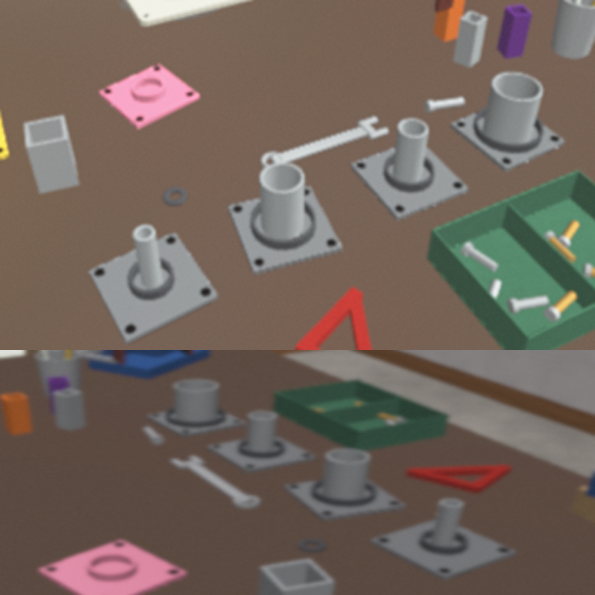

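Both views show all four tubes upright inside their rings, the square stubs where they were, and the gripper clear of everything. Handing in.

```bash
python3 -c "
from workcell import ctrl
print(ctrl.close_job())"
```

```text
the job is handed in; nothing more can be done
None
```

All four round tubes now stand upright in the rings made for their sizes. I handed the job in after about 30 s of robot time, well under the 106 s limit.

- **Placing:** I set the tubes down in order, 24, 38, 52 and then 66 mm. Each was lowered until it touched the plate, at the height expected for a fully seated tube to within about 0.3 mm. Contact readings at the wrist were only about 6–11 N.
- **Ring check:** the ring outside diameters measured 53, 67, 80 and 94 mm, against 52, 66, 80 and 94 mm in the description.
- **Final check:** the scene and side pictures show each tube upright inside its ring. The square stubs and the look-alikes appear untouched. The gripper is open and clear of everything.
- **Disagreements:** the first coarse fits of some rings from the scene camera were poor, about 10 mm off in places. I re-measured all four from the wrist camera before placing. The gripper's width reading was up to about 2 mm below the tube size on three of the four grasps, and all four held.

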